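# Start the fly press arm on its screw and hold it level

### The job

Pick up the fly press's loose throwing arm from the bench by its balance point, which depends on where the ball weight is clamped, and carry it level to the press. With its square socket turned to match the square on top of the screw (any of the four ways round), lower it until the tip of the square is about a centimetre inside the socket, and finish right there, still holding the arm level and carrying all its weight with the hub well clear of the collar, so that I can slip the slotted washer underneath. Do not disturb the washer, the tape or the glue bottle.

Things in the scene. Friction and masses are not known exactly. Their poses are not given: they have to be found in the camera images.
- throwing_arm: Loose press lever: dark hub block 38 x 38 x 38 mm with a vertical square through-socket 18.5 mm wide, and a flat steel bar, 12 wide, 18 high, running out of one side of the hub. Origin: centre of socket, at hub's underside; z up; x along the bar, which spans x = 19 to 275 (bare from x = 34), mid-height z = 26. Without ball 0.35 kg, balancing at x = 63. Lies level on hub and ball.
- ball_weight (a joint): Where the ball is clamped on the bar, in m: 0 puts its centre at x = 200 mm of the throwing arm, 0.05 at x = 250 mm. Clamped tight, it does not slip. Ball 0.58 kg, so the whole arm (0.93 kg) balances at x = (0.35 x 63 + 0.58 x ball's x) / 0.93 mm, that is x = 148 to 180, always on bare bar between hub and ball.
- ball_centre (a point): Centre of the dark ball weight, 52 mm across, threaded on the bar, at the bar's mid-height; ball and side bosses take up 28.5 mm of bar each way. A small thumb screw on top reaches 38 mm above this point. Axes as those of the throwing arm.
- press: Green cast bench fly press, 207 mm high, fixed to the bench. Origin: on the screw's axis at bench level; z up; x towards its column, which stands behind the screw. Foot 86 mm wide, from x = -45 to x = 80 mm. The head's round nose about the screw is 54 mm across, its top at 148 mm.
- screw (a joint): Angle of the press's upright screw in rad, counter-clockwise from above, 0 when the square's flats are parallel to the press's x and y. Stiff to turn (about 0.3 N m).
- square_tip (a point): Centre of the top end of the screw's square, 206.5 mm above the bench; its x and y axes are square to the flats and turn with the screw. The square is 7 mm wide at the tip, widens to 15 mm over 18.5 mm, then runs straight for 9.5 mm to a round collar 33 mm across, whose top is 28 mm below the tip.
- slotted_washer: Steel C-shaped washer, 36 mm across, 4 mm thick, lying flat on the bench in front of the press to the right. Leave it there.
- clear_tape: Roll of tape lying flat, 94 mm across, 48 mm high, to the right of the press. To be left where it is.
- glue_bottle: White glue bottle, 38 mm across, 114 mm high, standing to the left. To be left where it is. Further left, by the bench's front left corner, stand a 204 mm high pot of brushes (x = 0.50, y = 0.36) and a tall desk lamp (x = 0.47, y = 0.48), which the robot must swing clear of.

How it is judged:
On the way:
1. the arm is lifted clear of the bench, level, gripped within about 20 mm of its balance point (height (world z) of throwing_arm above 0.03 m and angle between throwing_arm's own z axis and vertical below 0.1 rad and ((value of joint ball_weight below 0.0167 m and x of the grasp point in the frame of throwing_arm between 0.128 and 0.178 m) or (value of joint ball_weight between 0.0167 and 0.0333 m and x of the grasp point in the frame of throwing_arm between 0.138 and 0.1885 m) or (value of joint ball_weight above 0.0333 m and x of the grasp point in the frame of throwing_arm between 0.1485 and 0.199 m)) and contact force between the fingers and throwing_arm above 2 N), for 0.2 s.
At the end, for the whole second after the job is handed in: The arm is held in the fingers, still and level within 4 degrees, the square's tip 3 to 17 mm up inside the socket, the flats lined up within 8 degrees, pressing on the press with less than 3 N; washer, tape and glue bottle within 20 mm of where they were (contact force between the fingers and throwing_arm above 2 N and angle between throwing_arm's own z axis and vertical below 0.07 rad and z of square_tip in the frame of throwing_arm between 0.003 and 0.017 m and x of square_tip in the frame of throwing_arm between -0.007 and 0.007 m and y of square_tip in the frame of throwing_arm between -0.007 and 0.007 m and (angle between the x axis of throwing_arm and the x axis of square_tip, either way round below 0.14 rad or angle between the x axis of throwing_arm and the y axis of square_tip, either way round below 0.14 rad) and contact force between throwing_arm and press below 3 N and linear speed of throwing_arm below 0.02 m/s and distance of each of slotted_washer, clear_tape, glue_bottle from where it was at the start of the episode below 0.02 m); the arm keeps its last pose, push and grip.
It fails at once if the arm tips more than 10 degrees from level (angle between throwing_arm's own z axis and vertical above 0.175 rad).
It fails at once if the slotted washer is disturbed (distance of slotted_washer from where it was at the start of the episode above 0.02 m).
It fails at once if the clear tape is disturbed (distance of clear_tape from where it was at the start of the episode above 0.02 m).
It fails at once if the glue bottle is disturbed (distance of glue_bottle from where it was at the start of the episode above 0.02 m).
It also fails if it takes over 43 s, if anything falls off the work surface, if the arm or the gripper's body presses on something with over 40 N, if the wrist force passes 120 N, or if a joint passes its speed limit or range.

### The arm

A 7-joint arm with a two-finger parallel gripper is mounted at the origin on a cart in front of the work surface, level with it; the furniture and walls round the work are solid. World frame = base frame: x ahead of the robot, y to its left, z up, the work surface at z = 0. Lengths are in m, angles in rad, forces in N, time in s.
With the tool pointing down it reaches from about 0.425 to 0.925 m from the base axis. Payload 6.8 kg.
Tool frame: the origin (TCP) lies midway between the tips of the shut fingers; the grasp point (between the pads) lies r.grip_point_offset behind it (r.grip_point_offset is the distance from the TCP to the grasp point, in m); z points along the fingers, y is the line along which they close (so a half turn about z gives the same grasp; the last joint's range is limited). The gripper opens to 85 mm and grips with 20 to 120 N. Pads are 22 mm wide; open, the fingers measure 114 mm over their backs; the gripper's body (76 mm by 85 mm) begins 54 mm behind the grasp point. The pads swing forward as they close: fully open they stand 13 mm farther back than shut.
Start: joints at [1.198, 0.477, 0.022, 1.555, -0.011, 1.109, -0.083], TCP at [0.177, -0.651, 0.231] pointing down, gripper open.
Joint ranges: [-2.96, 2.96], [-0.34, 2.1], [-1.41, 1.46], [0.24, 2.44], [-1.37, 4.51], [0.17, 1.92], [-2.96, 2.96]. Speed limits (rad/s): [2.39, 2.39, 3.14, 3.14, 3.14, 3.14, 3.14].

### API

Orientations are given as a rotation vector (axis times angle).
In Python, from bench import r gives the robot as it stands. The module is installed in compiled form; this text tells all that it offers.
- The arm moves only by the shell command python3 -m crank 'ROWS' [FORCE]. ROWS is JSON, a list of rows, each a list of 5 numbers: the shift along the world's x, y, z in units of 200 mm (1.0 is 200 mm), then the turn about the world's z in units of 45 degrees (1.0 is 45 degrees), then the opening, from -1 (shut) to 1 (fully open). In form: [[dx, dy, dz, turn, jaw], ...]. A call has 1 to 8 rows; each row shifts and turns the commanded pose from where the row before left it; what a row does not reach is not made up. A row lasts 1/12 s, in which the tool goes at most 41.7 mm and 7.16 degrees, less where a joint would pass 70% of its speed; a pose out of reach is approached as far as the arm can. A call with a number of a shift or a turn outside -1 to 1 is refused whole. A call with a gripper value outside its range is refused whole. The fingers move at their own pace and stop on an object; FORCE is the grip in N (left out, the last holds). Time passes only in rows, so rows that do not move let the fingers close. It gives the time, the measured TCP pose, the force, the opening and the grip force at its end, in the units of the state.
- r.get_obs(): the state, without advancing time (a new reading comes with each control period).
- r.grab_frame(name): name is "scene" or "top"; returns the picture (384x512x3 uint8, blue, green, red); there is no depth.
- r.camera_model(name): a dict with "fx", "fy", "cx", "cy" (pixels), "distortion" ([k1, k2, p1, p2, k3] as OpenCV has them; the pictures are not rectified), "R" (3x3) and "t" (3): a world point X has camera coordinates R X + t. Camera axes: x right, y down, z forward; pixel columns grow to the right and rows downward; lengths in m; the calibration is good to about 2 mm. A picture is of the moment at which its call begins. camera_model takes no time and is no camera call.
- r.hand_in(): hands the job in; it is judged then, once.
The state is a dict: "clock": time; "joints": joint angles; "qvel": joint speeds; "tau": joint torques, N m; "tcp_pos": TCP position; "orientation": TCP orientation; "contact_force": force on the tool from outside, world axes, zero at the start; "moment": the same for the moment, N m; "grip_width": finger opening in m; "gripper_force": force on a finger pad.
Only numpy, scipy, OpenCV 4.12 (cv2) and the standard library are available. Lean on these libraries where they do the work, as an engineer would, in place of code of your own. Each camera call takes 0.05 s, during which the arm holds its last target. There are 200 camera calls.

## Working session

There is one attempt and no reset: what is moved stays moved. The work goes in short steps, Python scripts to look and compute and a shell command to move; the robot and the scene stay as the last step left them, time stands still between calls to the robot, and variables do not carry over. Pictures are saved under pics/ and viewed, at most 12 in all, crops included, and the job is handed in when it is done.

```bash
mkdir -p pics; python3 - <<'E'
from bench import r
import cv2,numpy as np
for n in("scene","top"):
    f=r.grab_frame(n); cv2.imwrite(f"pics/{n}0.png",f)
    c=r.camera_model(n); print(n,c)
print(r.get_obs(), r.grip_point_offset)
a=cv2.imread("pics/scene0.png");b=cv2.imread("pics/top0.png")
E
```

```text
scene {'fx': 413.48605597040364, 'fy': 413.48605597040364, 'cx': 260.4683422384183, 'cy': 189.01862307379585, 'distortion': array([-0.05703357,  0.        ,  0.        ,  0.        ,  0.        ]), 'R': array([[ 0.92226671, -0.38655062, -0.00165148],
       [-0.29466249, -0.70025379, -0.65024506],
       [ 0.25019618,  0.60018601, -0.75972273]]), 't': array([-0.52807629,  0.28539042,  0.84422243])}
top {'fx': 454.36304798205947, 'fy': 454.36304798205947, 'cx': 255.98291470832984, 'cy': 184.56127103945346, 'distortion': array([-0.00488846,  0.        ,  0.        ,  0.        ,  0.        ]), 'R': array([[-2.02132721e-02, -9.99791884e-01, -2.75910705e-03],
       [-9.93137537e-01,  2.03965428e-02, -1.15159947e-01],
       [ 1.15192257e-01,  4.12413437e-04, -9.93343130e-01]]), 't': array([0.05049387, 0.58721672, 0.94176528])}
{'clock': 0.1, 'joints': array([ 1.19787444,  0.47774476,  0.02235751,  1.55634264, -0.01148646,
        1.10928139, -0.08308261]), 'qvel': array([ 0.00071114, -0.00389644,  0.0021337 , -0.00168482,  0.00172192,
       -0.00010285, -0.00038242]), 'tau': array([ 3.94379589e-03, -5.97764003e+01,  1.61336381e+00, -2.81957996e+01,
        1.27676589e-02,  5.01129936e-03,  1.07250486e-05]), 'tcp_pos': array([ 0.17651269, -0.65096875,  0.23040909]), 'orientation': array([-3.11249132e+00, -4.14601574e-01,  5.57117916e-04]), 'contact_force': array([ 0.60513701,  0.14091595, -0.27597831]), 'moment': array([ 0.04935762, -0.01534835, -0.03391339]), 'gripper_force': 0.0, 'grip_width': 0.08559017633589458} 0.0187
```

View pics/scene0.png

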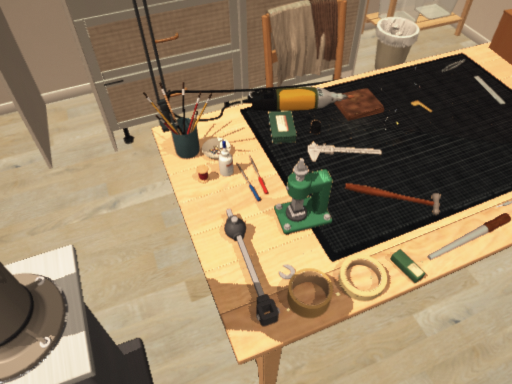

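View pics/top0.png

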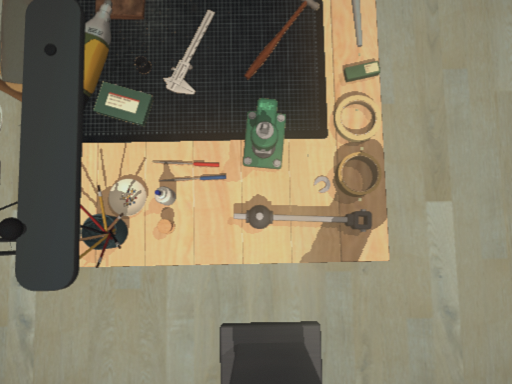

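The scene view shows the press at (305,195), the lever with its ball at (235,227) and hub at (266,308), the washer at (288,271) and tape rolls on the right. In the top view the hub is at (360,219), the ball at (260,216) and the square at about (265,130). Next I enlarge both.

```bash
python3 - <<'E'
import cv2
a=cv2.imread("pics/top0.png")[90:235,220:390]; cv2.imwrite("pics/top0c.png",cv2.resize(a,None,fx=4,fy=4,interpolation=cv2.INTER_CUBIC))
a=cv2.imread("pics/scene0.png")[150:240,270:350]
b=cv2.imread("pics/scene0.png")[205:330,215:290]
a=cv2.resize(a,None,fx=5,fy=5,interpolation=cv2.INTER_CUBIC);b=cv2.resize(b,None,fx=4.8,fy=4.8,interpolation=cv2.INTER_CUBIC)
import numpy as np
o=np.zeros((600,760,3),np.uint8);o[:450,:400]=a;o[:600,400:760]=b
cv2.imwrite("pics/scene0c.png",o)
E
```

```text
(no output)
```

View pics/top0c.png

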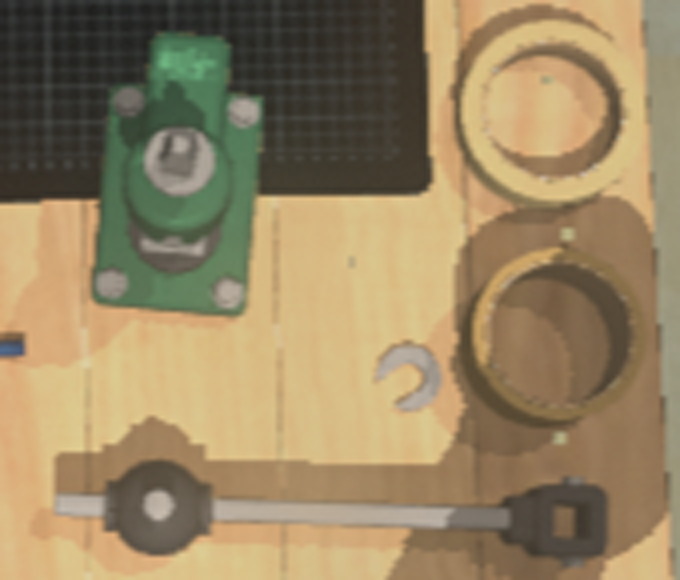

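View pics/scene0c.png

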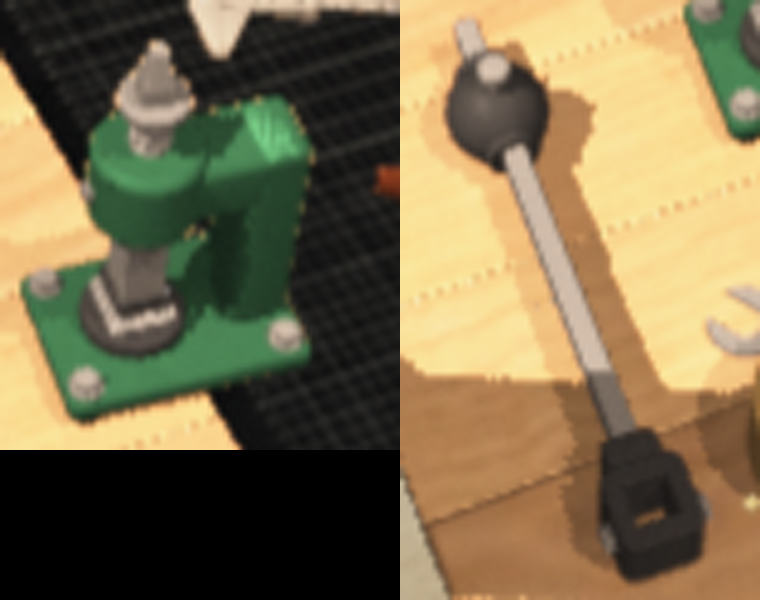

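```bash
cat > h.py <<'E'
import numpy as np,cv2
from bench import r
def ray(n,px):
    c=r.camera_model(n);K=np.array([[c['fx'],0,c['cx']],[0,c['fy'],c['cy']],[0,0,1]])
    u=cv2.undistortPoints(np.array([[px]],float),K,np.array(c['distortion'])).ravel()
    R=np.array(c['R']);return -R.T@c['t'],R.T@np.array([u[0],u[1],1])
def atz(n,px,z):
    C,d=ray(n,px);return C+d*(z-C[2])/d[2]
def tri(p,q):
    A=np.zeros((3,3));b=np.zeros(3);L=[ray('top',p),ray('scene',q)]
    for C,d in L:
        d=d/np.linalg.norm(d);M=np.eye(3)-np.outer(d,d);A+=M;b+=M@C
    return np.linalg.solve(A,b)
def proj(n,X):
    c=r.camera_model(n);K=np.array([[c['fx'],0,c['cx']],[0,c['fy'],c['cy']],[0,0,1]])
    return cv2.projectPoints(np.array(X,float).reshape(-1,3),cv2.Rodrigues(np.array(c['R']))[0],np.array(c['t']),K,np.array(c['distortion']))[0].reshape(-1,2)
E
python3 - <<'E'
from h import *
t=lambda x,y:((x+.5)/4+220-.5,(y+.5)/4+90-.5)
s1=lambda x,y:((x+.5)/5+270-.5,(y+.5)/5+150-.5)
s2=lambda x,y:((x-400+.5)/4.8+215-.5,(y+.5)/4.8+205-.5)
np.set_printoptions(precision=4,suppress=True)
print('cams',ray('top',(256,190))[0],ray('scene',(256,190))[0])
print('hub top corners',[atz('top',t(*p),.038)[:2] for p in((528,487),(606,487),(606,555),(528,555))])
print('socket top',atz('top',t(571,518),.038),'scene',atz('scene',s2(652,500),.038))
print('ball',atz('top',t(158,507),.026),atz('scene',s2(497,110),.026), 'screw top',atz('top',t(158,505),.064),atz('scene',s2(492,68),.064))
print('bar pts',atz('top',t(215,510),.035),atz('top',t(440,517),.035),'end',atz('top',t(55,503),.035))
print('tip',tri(t(182,137),s1(158,43)),atz('top',t(182,137),.2065),atz('scene',s1(158,43),.2065))
print('nose',atz('top',t(178,180),.148))
print('foot',[atz('top',t(*p),.012) for p in((113,90),(262,97),(243,315),(93,300))])
print('washer',atz('top',t(410,377),.004),'tape',atz('top',t(555,335),.048))
print('glue',atz('top',(162,195),.114))
a=cv2.imread("pics/top0.png")[115:145,250:280];b=cv2.imread("pics/scene0.png")[154:184,286:316]
cv2.imwrite("pics/z.png",np.hstack([cv2.resize(i,(400,400),interpolation=cv2.INTER_CUBIC) for i in(a,b)]))
E
```

```text
cams [0.4757 0.0381 1.0033] [ 0.3599 -0.511   0.8261]
hub top corners [array([ 0.5262, -0.1634]), array([ 0.5253, -0.2048]), array([ 0.4894, -0.203 ]), array([ 0.4903, -0.1618])]
socket top [ 0.5093 -0.1854  0.038 ] scene [ 0.5088 -0.187   0.038 ]
ball [0.5201 0.0332 0.026 ] [0.5213 0.0342 0.026 ] screw top [0.5194 0.0333 0.064 ] [0.52   0.0322 0.064 ]
bar pts [0.5175 0.0029 0.035 ] [ 0.5114 -0.1165  0.035 ] end [0.523 0.088 0.035]
tip [0.6751 0.0203 0.2108] [0.6773 0.0198 0.2065] [0.6761 0.0241 0.2065]
nose [0.6711 0.0209 0.148 ]
foot [array([0.7542, 0.0534, 0.012 ]), array([ 0.7485, -0.0299,  0.012 ]), array([ 0.6255, -0.016 ,  0.012 ]), array([0.6356, 0.0666, 0.012 ])]
washer [ 0.5901 -0.1079  0.004 ] tape [ 0.6059 -0.1792  0.048 ]
glue [0.562  0.2237 0.114 ]
```

View pics/z.png

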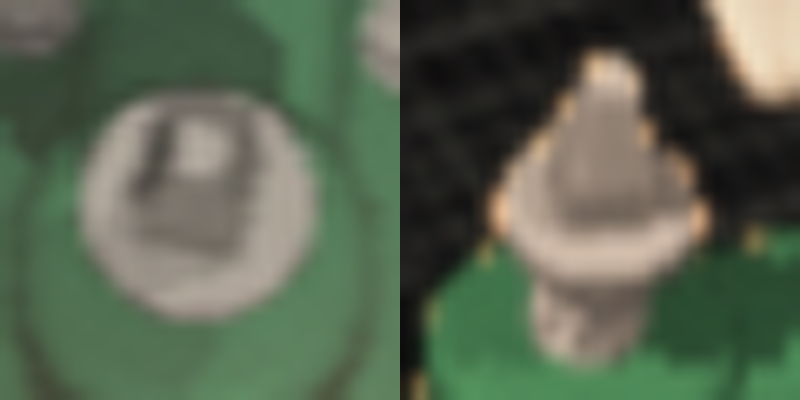

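The zoomed view shows the small top face of the square at top px (264.7,126), and the lower front edge of the square tilted about 10° down to the right. The collar is the round ring below it. The lever measurements agree: socket to ball is 0.220 m and bar end is at 0.275 m. That puts the balance at x≈161 mm, or world (0.517,-0.025). I'll start moving.

```bash
python3 -m crank '[[0.085,0.156,0,0.08,1],[0.085,0.156,0,0.08,1],[0.085,0.156,0,0.08,1],[0.085,0.156,0,0.08,1],[0.085,0.156,0,0.08,1],[0.085,0.156,0,0.08,1],[0.085,0.156,0,0.08,1],[0.085,0.156,0,0.08,1]]' 40
python3 -m crank '[[0.085,0.156,0,0.08,1],[0.085,0.156,0,0.08,1],[0.085,0.156,0,0.08,1],[0.085,0.156,0,0.08,1],[0.085,0.156,0,0.08,1],[0.085,0.156,0,0.08,1],[0.085,0.156,0,0.08,1],[0.085,0.156,0,0.08,1]]'
python3 -m crank '[[0.085,0.156,0,0.08,1],[0.085,0.156,0,0.08,1],[0.085,0.156,0,0.08,1],[0,0,0,0,1],[0,0,0,0,1]]'
python3 - <<'E'
from h import *
o=r.get_obs();np.set_printoptions(precision=4,suppress=True)
print(o['tcp_pos'],o['orientation'],o['joints'])
R=cv2.Rodrigues(np.array(o['orientation']))[0];print(R, np.degrees(np.arctan2(R[1,1],R[0,1])))
# screw yaw: silhouette candidates
f=cv2.imread("pics/top0.png");g=cv2.imread("pics/scene0.png")
def sq(w,z,a,c): 
    ca,sa=np.cos(a),np.sin(a);return [[c[0]+w/2*(ca*i-sa*j),c[1]+w/2*(sa*i+ca*j),z] for i,j in((1,1),(-1,1),(-1,-1),(1,-1))]
rows=[]
for n,im,x0,y0 in(("top",f,250,112),("scene",g,286,154)):
    row=[]
    for d in(2,-6,-14,-22):
        k=cv2.resize(im[y0:y0+30,x0:x0+30],(200,200),interpolation=cv2.INTER_CUBIC)
        # centre: shift so that tip centre matches measured pixel
        m={"top":(264.7,126),"scene":(301.5,159.3)}[n];c=atz(n,m,.2065)
        for w,z in((.007,.2065),(.015,.188),(.015,.1785)):
            p=((proj(n,sq(w,z,np.radians(d),c))-[x0,y0]+.5)*200/30-.5)
            cv2.polylines(k,[np.round(p*8).astype(int).reshape(-1,1,2)],True,(0,0,255),1,cv2.LINE_AA,3)
        row.append(k)
    print(n,c);rows.append(np.hstack(row))
cv2.imwrite("pics/ov.png",np.vstack(rows))
E
```

```text
clock: 0.77
tcp_pos: [0.3129, -0.4001, 0.2311]
orientation: [-2.911, -1.18, 0.001]
contact_force: [1.1, -0.4, 0.3]
grip_width: 0.0854
gripper_force: 0.0
clock: 1.43
tcp_pos: [0.4489, -0.1507, 0.2312]
orientation: [-2.526, -1.867, 0.0]
contact_force: [0.3, -0.1, 0.3]
grip_width: 0.0856
gripper_force: 0.0
clock: 1.85
tcp_pos: [0.5001, -0.0565, 0.2311]
orientation: [-2.337, -2.098, -0.001]
contact_force: [-1.1, -0.3, 0.1]
grip_width: 0.0855
gripper_force: 0.0
[ 0.5001 -0.0565  0.2311] [-2.3373 -2.0978 -0.0006] [ 0.4646  0.2415 -0.549   1.9291  0.1467  1.0106 -0.2576]
[[ 0.1077  0.9942 -0.0003]
 [ 0.9942 -0.1077  0.001 ]
 [ 0.0009 -0.0005 -1.    ]] -6.183263071824386
top [0.6734 0.0207 0.2065]
scene [0.6753 0.0209 0.2065]
```

View pics/ov.png

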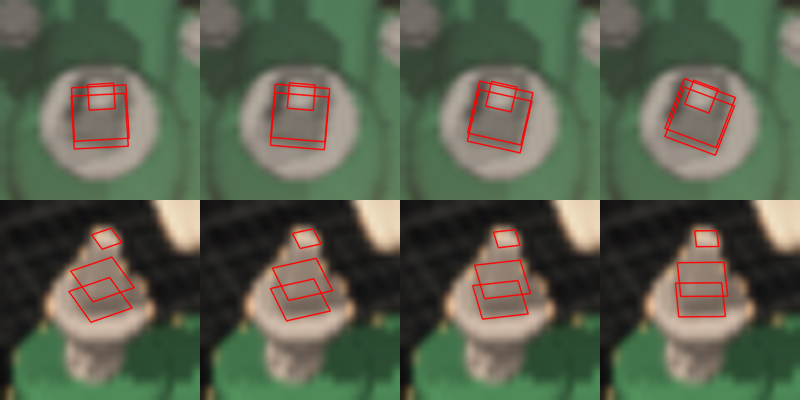

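The overlays show the square's yaw is between -6° and -14°; both views put the tip at about (0.6745,0.021). I'll refine that with a photometric fit and lower onto the bar.

```bash
python3 - <<'E'
from h import *
np.set_printoptions(precision=4,suppress=True)
im={n:cv2.imread(f"pics/{n}0.png").mean(2) for n in("top","scene")}
S=8
def masks(n,c,a,x0,y0,w,h):
    L=np.zeros((h*S,w*S),np.uint8)
    P=lambda X:np.round(((proj(n,X)-[x0,y0]+.5)*S-.5)*16).astype(np.int32)
    def fill(X,l):cv2.fillPoly(L,[P(X).reshape(-1,1,2)],l,shift=4)
    ca,sa=np.cos(a),np.sin(a)
    q=lambda w,z:[[c[0]+w/2*(ca*i-sa*j),c[1]+w/2*(sa*i+ca*j),z] for i,j in((1,1),(-1,1),(-1,-1),(1,-1))]
    th=np.linspace(0,2*np.pi,60)
    fill(np.c_[c[0]+.0165*np.cos(th),c[1]+.0165*np.sin(th),0*th+.1785],1)
    col=L>0
    C=ray(n,(0,0))[0];A,B,D=q(.015,.1785),q(.015,.188),q(.007,.2065)
    nrm=lambda k:(a+np.pi/2*[1,2,3,0][k])
    for lo,hi,l in((A,B,2),(B,D,6)):
        for k in range(4):
            p=[lo[k],lo[(k+1)%4],hi[(k+1)%4],hi[k]]
            N=np.cross(np.subtract(p[1],p[0]),np.subtract(p[3],p[0]));ctr=np.mean(p,0)
            if N@(ctr-[c[0],c[1],.18])<0:N=-N
            if N@(C-ctr)>0: fill(p,l+k)
    fill(D,10)
    return L,col
def cost(n,c,a):
    p=proj(n,[c[0],c[1],.188])[0];x0,y0=int(p[0])-12,int(p[1])-13;w=h=26
    L,col=masks(n,c,a,x0,y0,w,h)
    I=im[n][y0:y0+h,x0:x0+w]
    M=np.array([cv2.resize((L==l).astype(np.float32),(w,h),interpolation=cv2.INTER_AREA) for l in np.unique(L) if l>0])
    cov=M.sum(0)>.97
    X=M[:,cov].T;b=I[cov];s=np.linalg.lstsq(X,b,rcond=None)[0]
    return np.minimum(np.abs(X@s-b),25).__pow__(2).mean()
from scipy.optimize import minimize
for n,c0 in(("top",(.6740,.0205)),("scene",(.6753,.0209))):
    print(n)
    for d in range(-30,30,4):
        best=min((cost(n,(c0[0]+u,c0[1]+v),np.radians(d)),u,v) for u in np.arange(-.004,.0041,.001) for v in np.arange(-.004,.0041,.001))
        print(d,np.round(best,4))
E
python3 -m crank '[[0.085,0.155,0,0.07,1],[0,0,-0.18,0,1],[0,0,-0.18,0,1],[0,0,-0.18,0,1],[0,0,-0.18,0,1],[0,0,0,0,1],[0,0,0,0,1]]'
```

```text
top
-30 [178.1318   0.       0.001 ]
-26 [168.2203   0.       0.001 ]
-22 [161.9298   0.       0.001 ]
-18 [152.7505   0.       0.001 ]
clock: 2.43
tcp_pos: [0.5148, -0.029, 0.0862]
orientation: [-2.284, -2.153, 0.006]
contact_force: [-0.9, 0.4, 0.8]
grip_width: 0.0856
gripper_force: 0.0Traceback (most recent call last):
  File "<stdin>", line 36, in <module>
  File "<stdin>", line 36, in <genexpr>
  File "<stdin>", line 26, in cost
  File "<stdin>", line 21, in masks
  File "<stdin>", line 8, in fill
  File "<stdin>", line 7, in <lambda>
  File "h.py", line 15, in proj
    c=r.camera_model(n);K=np.array([[c['fx'],0,c['cx']],[0,c['fy'],c['cy']],[0,0,1]])
ValueError: time passes only in moves, steps and waits
```

```bash
sed -i 's/^from bench import r/from bench import r\nimport functools\ncam=functools.lru_cache(None)(r.camera_model)/; s/r\.camera_model(n)/cam(n)/' h.py
python3 -m crank '[[0.013,0.02,-0.13,0.01,1],[0,0,-0.13,0,1],[0,0,-0.1,0,1],[0,0,-0.03,0,1],[0,0,0,0,1],[0,0,0,0,1]]'
cat > fit.py <<'E'
from h import *
np.set_printoptions(precision=4,suppress=True)
im={n:cv2.imread(f"pics/{n}0.png").mean(2) for n in("top","scene")}
S=8
def masks(n,c,a,x0,y0,w,h):
    L=np.zeros((h*S,w*S),np.uint8)
    P=lambda X:np.round(((proj(n,X)-[x0,y0]+.5)*S-.5)*16).astype(np.int32)
    def fill(X,l):cv2.fillPoly(L,[P(X).reshape(-1,1,2)],l,shift=4)
    ca,sa=np.cos(a),np.sin(a)
    q=lambda w,z:[[c[0]+w/2*(ca*i-sa*j),c[1]+w/2*(sa*i+ca*j),z] for i,j in((1,1),(-1,1),(-1,-1),(1,-1))]
    th=np.linspace(0,2*np.pi,60)
    fill(np.c_[c[0]+.0165*np.cos(th),c[1]+.0165*np.sin(th),0*th+.1785],1)
    C=ray(n,(0,0))[0];A,B,D=q(.015,.1785),q(.015,.188),q(.007,.2065)
    for lo,hi,l in((A,B,2),(B,D,6)):
        for k in range(4):
            p=[lo[k],lo[(k+1)%4],hi[(k+1)%4],hi[k]]
            N=np.cross(np.subtract(p[1],p[0]),np.subtract(p[3],p[0]));ctr=np.mean(p,0)
            if N@(ctr-[c[0],c[1],.18])<0:N=-N
            if N@(C-ctr)>0: fill(p,l+k)
    fill(D,10)
    return L
def cost(n,c,a):
    p=proj(n,[c[0],c[1],.188])[0];x0,y0=int(p[0])-12,int(p[1])-13;w=h=26
    L=masks(n,c,a,x0,y0,w,h);I=im[n][y0:y0+h,x0:x0+w]
    M=np.array([cv2.resize((L==l).astype(np.float32),(w,h),interpolation=cv2.INTER_AREA) for l in np.unique(L) if l>0])
    cov=M.sum(0)>.97;X=M[:,cov].T;b=I[cov];s=np.linalg.lstsq(X,b,rcond=None)[0]
    return (np.minimum(np.abs(X@s-b),25)**2).mean()
for n,c0 in(("top",(.6740,.0205)),("scene",(.6753,.0209))):
    print(n)
    for d in range(-30,24,4):
        print(d,np.round(min((cost(n,(c0[0]+u,c0[1]+v),np.radians(d)),u,v) for u in np.arange(-.004,.0041,.001) for v in np.arange(-.004,.0041,.001)),4))
E
python3 fit.py
```

```text
clock: 2.93
tcp_pos: [0.5207, -0.024, 0.0113]
orientation: [2.275, 2.164, 0.003]
contact_force: [-0.5, -0.4, 0.4]
grip_width: 0.085
gripper_force: 0.0
top
-30 [178.1318   0.       0.001 ]
-26 [168.2203   0.       0.001 ]
-22 [161.9298   0.       0.001 ]
-18 [152.7505   0.       0.001 ]
-14 [154.021   0.      0.001]
-10 [158.4249   0.       0.    ]
-6 [162.5588   0.       0.001 ]
-2 [174.0385   0.       0.001 ]
2 [188.3719   0.       0.001 ]
6 [197.4353   0.       0.    ]
10 [206.1937   0.       0.    ]
14 [214.366  -0.001   0.   ]
18 [220.323  -0.001   0.   ]
22 [224.5393  -0.001    0.    ]
scene
-30 [212.4848   0.       0.    ]
-26 [185.1084   0.       0.    ]
-22 [177.2128   0.       0.    ]
-18 [169.8612   0.       0.    ]
-14 [160.4897   0.       0.    ]
-10 [150.8942   0.       0.    ]
-6 [143.5133   0.       0.    ]
-2 [143.8814   0.       0.    ]
2 [140.7681   0.       0.    ]
6 [142.752   0.      0.   ]
10 [156.0469   0.      -0.001 ]
14 [151.9267  -0.001   -0.001 ]
18 [158.8759  -0.001   -0.001 ]
22 [163.6775  -0.001   -0.001 ]
```

```bash
python3 -m crank '[[-0.018,0,-0.016,0,1],[0,0,0,0,1],[0,0,0,0,-1],[0,0,0,0,-1],[0,0,0,0,-1],[0,0,0,0,-1],[0,0,0,0,-1],[0,0,0,0,-1]]' 80
python3 -m crank '[[0,0,0,0,-1],[0,0,0,0,-1],[0,0,0,0,-1],[0,0,0,0,-1],[0,0,0,0,-1],[0,0,0,0,-1]]'
```

```text
clock: 3.6
tcp_pos: [0.5166, -0.0236, 0.0064]
orientation: [2.275, 2.165, 0.002]
contact_force: [3.2, 1.2, 5.3]
grip_width: 0.0126
gripper_force: 10.0
clock: 4.1
tcp_pos: [0.5166, -0.0236, 0.0065]
orientation: [2.275, 2.165, 0.002]
contact_force: [3.6, -1.1, 4.7]
grip_width: 0.0109
gripper_force: 78.9
```

```bash
python3 - <<'E'
import cv2,numpy as np
# subpixel slope of lower front edge of the square, top view
f=cv2.imread("pics/top0.png").mean(2)
print(np.round(f[118:142,256:276]).astype(int))
E
```

```text
[[ 56  61  66  68  70  70  71  70  72  71  72  72  72  71  74  89 100  99
   93  83]
 [ 57  63  67  70  70  71  71  72  70  70  71  73  72  71  72  88 100  98
   92  84]
 [ 59  64  67  69  70  69  71  70  68  68  70  71  72  71  73  87 100  97
   91  83]
 [ 59  63  67  66  64  67  71  74  73  73  75  76  72  67  71  88  99  97
   91  82]
 [ 60  61  63  73  94 106 105 105 105 105 107 117 107  84  73  84  97  96
   91  84]
 [ 59  63  85 131 153 135 110 109 113 112 110 111 110 129 118  81  83  90
   89  84]
 [ 63  83 130 158 143 108  89 126 151 142 129 114 109 139 149 114  82  80
   82  85]
 [ 72 112 151 163 140  94  85 135 164 163 153 122 101 134 157 138 107  88
   78  82]
 [ 88 135 163 163 132  83  86 137 164 165 155 124 101 126 154 159 141 108
   87  82]
 [112 151 165 152 119  80 101 144 163 162 141 110 101 123 151 162 147 117
   93  85]
 [134 163 163 133  90  77  99 119 128 129 118 104 108 139 160 163 159 133
  101  93]
 [143 165 154 123  89  95 111 116 115 115 112 103 110 141 162 163 160 133
   99  95]
 [143 165 153 133 111 108 115 117 115 114 114 111 125 151 163 162 161 134
  100 
[... 240 characters left out ...]
 143 115
  103 102]
 [ 91 117 141 147 143 142 143 142 139 130 127 136 152 164 164 153 125 102
  102 102]
 [ 89  95 125 145 145 145 145 145 146 144 152 160 163 165 162 134 104 102
  103 103]
 [ 91  91 106 130 141 145 148 156 162 161 164 165 164 161 144 114 101 102
  103 103]
 [ 92  91  94  98 114 143 159 162 161 160 160 157 148 129 109 104 104 103
  103 102]
 [ 92  92  92  92  94 102 123 135 135 134 136 123 112 107 105 105 104 104
  104 102]
 [ 93  92  92  93  92  92  95  99  98  99 103 104 104 105 105 105 104 104
  104  99]
 [ 93  92  93  93  93  93  92  92  92  92  98 103 103 105 106 106 105 106
  104  99]
 [ 94  94  94  93  93  93  93  94  93  95 100 104 105 104 105 106 106 105
  102  96]]
```

Gripped with 79 N at the bar's width. Lifting gently.

```bash
python3 -m crank '[[0,0,0.03,0,-1],[0,0,0.06,0,-1],[0,0,0.08,0,-1],[0,0,0.1,0,-1],[0,0,0.1,0,-1],[0,0,0.1,0,-1],[0,0,0.1,0,-1],[0,0,0.1,0,-1]]'
python3 -m crank '[[0,0,0.1,0,-1],[0,0,0.1,0,-1],[0,0,0.1,0,-1],[0,0,0.1,0,-1],[0,0,0.1,0,-1],[0,0,0.06,0,-1],[0,0,0.03,0,-1],[0,0,0,0,-1]]'
python3 - <<'E'
from h import *
a=r.grab_frame("top");b=r.grab_frame("scene");cv2.imwrite("pics/t1.png",a);cv2.imwrite("pics/s1.png",b)
o=r.get_obs();print(o['moment'],o['contact_force'],o['joints'])
cv2.imwrite("pics/p1.png",np.hstack([cv2.resize(a[150:350,200:440],(400,333)),cv2.resize(b[140:380,120:410],(400,333))]))
E
```

```text
clock: 4.77
tcp_pos: [0.5128, -0.0239, 0.1402]
orientation: [-2.273, -2.164, 0.006]
contact_force: [0.8, -0.0, -9.2]
grip_width: 0.0108
gripper_force: 78.2
clock: 5.43
tcp_pos: [0.5151, -0.0237, 0.2586]
orientation: [2.276, 2.166, -0.0]
contact_force: [1.0, 0.8, -9.1]
grip_width: 0.0107
gripper_force: 78.6
[ 0.06101919  0.02836884 -0.01841116] [ 0.06426551 -0.70759213 -9.2865877 ] [ 0.4295592   0.24128468 -0.58649743  1.87014473  0.15043569  1.07666072
 -0.26495352]
```

View pics/p1.png

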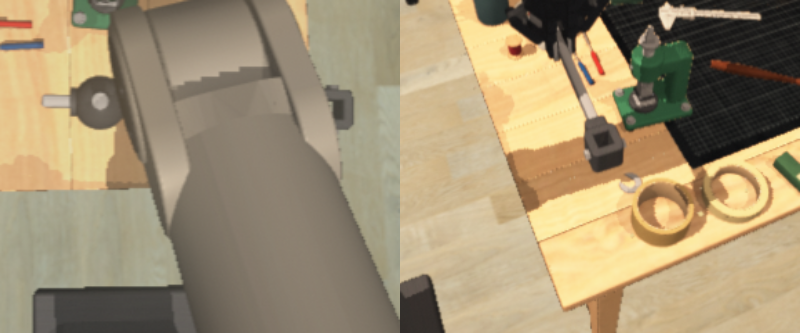

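The lever is off the bench and level, with 9.2 N on the wrist. The hub is at about scene px (268,239), and everything else is undisturbed. Now I turn it +81° while moving over to the press, with the hub's underside at 0.252.

```bash
python3 -m crank '[[0,0.01,0,0.05,-1],[0,0.03,0,0.1,-1],[0,0.03,0,0.15,-1],[0,0.03,0,0.15,-1],[0,0.03,0,0.15,-1],[0,0.03,0,0.15,-1],[0,0.03,0,0.15,-1],[0,0.03,0,0.15,-1]]'
python3 -m crank '[[0,0.03,0,0.15,-1],[0,0.03,0,0.15,-1],[0,0.03,0,0.15,-1],[0,0.03,0,0.15,-1],[0,0.03,0,0.1,-1],[0,0.02,0,0.05,-1],[0,0,0,0,-1],[0,0,0,0,-1]]'
python3 - <<'E'
from h import *
np.set_printoptions(precision=4,suppress=True)
b=r.grab_frame("scene");a=r.grab_frame("top");cv2.imwrite("pics/s2.png",b);cv2.imwrite("pics/t2.png",a)
o=r.get_obs();p=o['tcp_pos'];v=o['orientation'];print(p,v,o['joints'],o['contact_force'],o['moment'])
R=cv2.Rodrigues(np.array(v))[0];print('toolx bearing',np.degrees(np.arctan2(R[1,0],R[0,0])),R[2])
print('old socket from s1',atz('scene',(267.9,238.7),.290))
x0,y0=250,110
cv2.imwrite("pics/p2.png",np.hstack([cv2.resize(b[105:205,230:330],(500,500),interpolation=cv2.INTER_CUBIC),cv2.resize(a[70:230,206:302],(300,500))]))
E
```

```text
clock: 6.2
tcp_pos: [0.5144, 0.0204, 0.2563]
orientation: [-1.207, -2.897, 0.002]
contact_force: [0.1, 0.5, -8.7]
grip_width: 0.0106
gripper_force: 78.4
clock: 6.87
tcp_pos: [0.5148, 0.054, 0.2568]
orientation: [-0.325, -3.122, 0.0]
contact_force: [0.5, 0.3, -9.0]
grip_width: 0.0105
gripper_force: 78.4
[0.5152 0.0536 0.2573] [-0.3264 -3.123   0.0008] [ 0.4936  0.3006 -0.8562  1.8518  0.2529  1.1042  0.9065] [-0.5338 -0.7313 -8.7808] [-0.0225 -0.0137  0.0118]
toolx bearing 168.0651136793458 [ 0.0015 -0.0007 -1.    ]
old socket from s1 [ 0.5079 -0.1853  0.29  ]
```

View pics/p2.png

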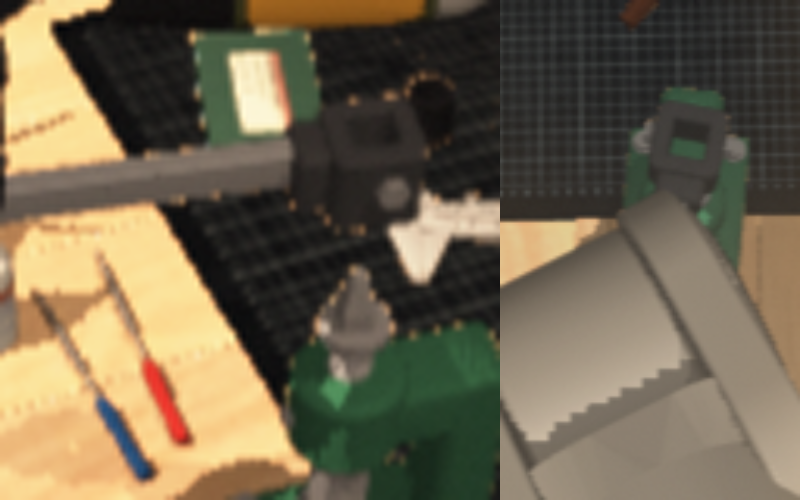

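The hub hangs over the press, clear of it: socket mouth at scene px (303.4,131) and top px (268.9,114). The socket bearing is about 168°.

```bash
python3 - <<'E'
from h import *
np.set_printoptions(precision=4,suppress=True)
z=.2573-.0065+.038
s=(230+369.5/5-.5,105+132.5/5-.5);t=(206+197.5*.32-.5,70+138.5*.32-.5)
print(s,t,atz('scene',s,z),atz('top',t,z),tri(t,s))
g=np.array([.5152,.0536]);b=np.radians(168.07)
print('expected',g-.1626*np.array([np.cos(b),np.sin(b)]))
print('tip',tri((264.7,126),(301.5,159.3)),atz('top',(264.7,126),.2065),atz('scene',(301.5,159.3),.2065))
f=cv2.imread("pics/t2.png")[85:135,240:300];g=cv2.imread("pics/s2.png")[115:175,280:330]
cv2.imwrite("pics/p3.png",np.hstack([cv2.resize(f,(480,400),interpolation=cv2.INTER_CUBIC),cv2.resize(g,(320,400),interpolation=cv2.INTER_CUBIC)]))
E
```

```text
(303.4, 131.0) (268.7, 113.82) [0.6714 0.0182 0.2888] [0.6729 0.0156 0.2888] [0.6712 0.016  0.291 ]
expected [0.6743 0.02  ]
tip [0.6741 0.0205 0.2071] [0.6734 0.0207 0.2065] [0.6753 0.0209 0.2065]
```

View pics/p3.png

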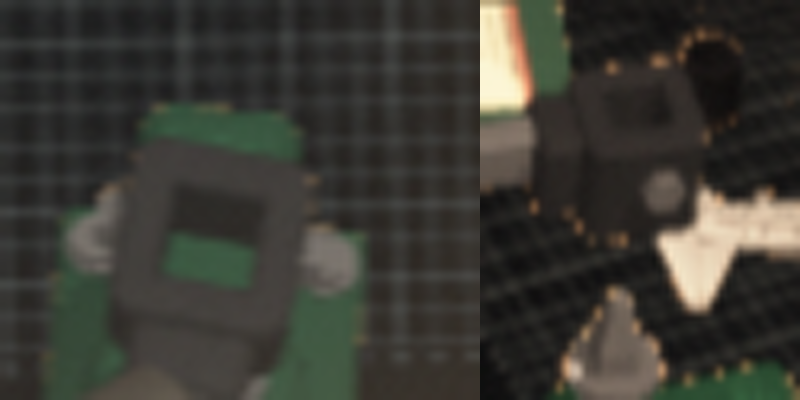

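The enlarged views put the socket centre at about (0.674,0.0195), which matches the kinematics. I'll lower to just above the tip and check again.

```bash
python3 -m crank '[[0,0.005,-0.03,0,-1],[0,0,-0.05,0,-1],[0,0,-0.05,0,-1],[0,0,-0.04,0,-1],[0,0,-0.03,0,-1],[0,0,0,0,-1],[0,0,0,0,-1],[0,0,0,0,-1]]'
python3 - <<'E'
from h import *
np.set_printoptions(precision=4,suppress=True)
b=r.grab_frame("scene");a=r.grab_frame("top");cv2.imwrite("pics/s3.png",b);cv2.imwrite("pics/t3.png",a)
o=r.get_obs();p=o['tcp_pos'];v=o['orientation'];R=cv2.Rodrigues(np.array(v))[0]
bb=np.arctan2(R[1,0],R[0,0]);h=p[:2]-.1626*np.array([np.cos(bb),np.sin(bb)]);z=p[2]-.0065
print(p,np.degrees(bb),R[2],o['contact_force'],'hub',h,z)
def ov(im,n,x0,y0,w,hh,S):
    k=cv2.resize(im[y0:y0+hh,x0:x0+w],(w*S,hh*S),interpolation=cv2.INTER_CUBIC)
    def sq(wd,zz,c,a,col):
        X=[[c[0]+wd/2*(np.cos(a)*i-np.sin(a)*j),c[1]+wd/2*(np.sin(a)*i+np.cos(a)*j),zz] for i,j in((1,1),(-1,1),(-1,-1),(1,-1))]
        cv2.polylines(k,[np.round(((proj(n,X)-[x0,y0]+.5)*S-.5)*8).astype(int).reshape(-1,1,2)],True,col,1,cv2.LINE_AA,3)
    sq(.038,z+.038,h,bb,(0,0,255));sq(.0185,z+.038,h,bb,(0,0,255));sq(.007,.2065,(.6745,.021),np.radians(-12),(255,255,0))
    return k
cv2.imwrite("pics/p4.png",np.hstack([ov(a,'top',242,95,40,50,10),ov(b,'scene',282,125,40,50,10)]))
E
```

```text
clock: 7.63
tcp_pos: [0.516, 0.0555, 0.2184]
orientation: [0.323, 3.124, 0.001]
contact_force: [-0.2, -0.2, -8.6]
grip_width: 0.0108
gripper_force: 78.2
[0.5161 0.0555 0.2186] 168.16972001257366 [-0.001   0.0004 -1.    ] [ 0.4933  0.1586 -7.9827] hub [0.6753 0.0222] 0.21214170531882576
```

View pics/p4.png

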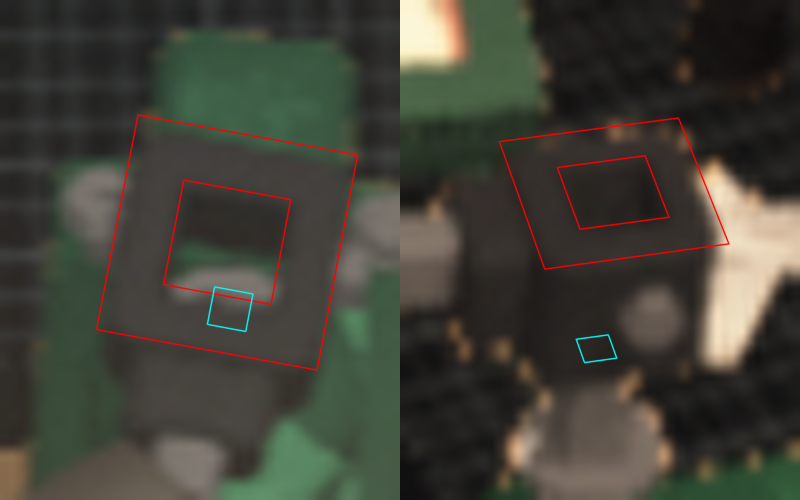

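The overlay matches the hub in both views to about 1 mm, and the collar seen through the socket is centred sideways. I'll lower the last 16 mm slowly with a small shift.

```bash
python3 -m crank '[[-0.003,-0.004,-0.02,0,-1],[0,0,-0.02,0,-1],[0,0,-0.02,0,-1],[0,0,-0.01,0,-1],[0,0,-0.006,0,-1],[0,0,0,0,-1],[0,0,0,0,-1],[0,0,0,0,-1]]'
python3 - <<'E'
from h import *
np.set_printoptions(precision=4,suppress=True)
b=r.grab_frame("scene");a=r.grab_frame("top")
o=r.get_obs();p=o['tcp_pos'];v=o['orientation'];R=cv2.Rodrigues(np.array(v))[0]
bb=np.arctan2(R[1,0],R[0,0]);print(p,np.degrees(bb),R[2],o['contact_force'],o['moment'],p[:2]-.1626*np.array([np.cos(bb),np.sin(bb)]),p[2]-.0065)
cv2.imwrite("pics/p5.png",np.hstack([cv2.resize(a[95:145,242:282],(400,500),interpolation=cv2.INTER_CUBIC),cv2.resize(b[135:195,277:325],(400,500),interpolation=cv2.INTER_CUBIC)]))
E
```

```text
clock: 8.4
tcp_pos: [0.5152, 0.0546, 0.203]
orientation: [0.324, 3.125, 0.0]
contact_force: [0.0, -0.6, -9.8]
grip_width: 0.0107
gripper_force: 78.4
[0.5152 0.0546 0.2031] 168.16790253404656 [-0.0003  0.0001 -1.    ] [ 0.2678  0.6254 -9.5555] [ 0.064  -0.0002 -0.005 ] [0.6744 0.0212] 0.19659086193964634
```

View pics/p5.png

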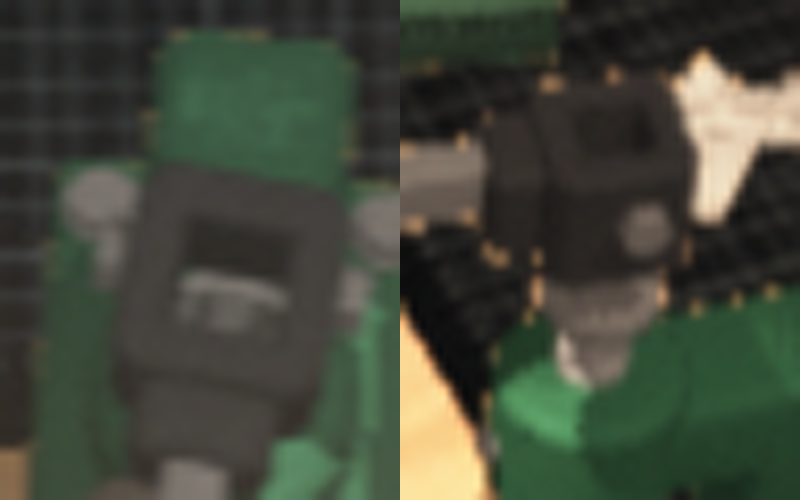

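The square shows centred inside the socket at crop (228,310), and the hub sits centred above the collar with a gap. The wrist still carries the full weight (about 9.5 N) with no side force, so I'm handing in.

```bash
python3 -c "from bench import r; print(r.hand_in())"
```

```text
the job is handed in; nothing more can be done
None
```

I handed the job in at 8.5 s, with the throwing arm held level at its balance point and the square's tip about 10 mm inside the socket; the wrist carries the full weight, the hub is clear of the collar, and the flats should line up within about 3° (the screw's angle was the least certain reading), but no verdict came back.

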